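# Tuck a rain-diverter flashing under the lapped shingles of a nest-box roof

### The job

Pick up the aluminium rain-diverter flashing and slide its flat edge under the lapped row of shingles on the little nest-box roof, fully home against the batten inside, square and centred across the roof, without prying the shingles up. Then press the flashing down flat on the shingles below with gentle finger pressure, and finish while still holding it pressed there so that it can be tacked down.

Things in the scene. Friction and masses are not known exactly. Their poses are not given: they have to be found in the camera images.
- flashing: Loose aluminium flashing, silvery grey, 160 g: flat flange 90 x 180 mm, 3 mm thick, with an upright folded lip 10 mm thick along one long edge, its top 22 mm above the flange's underside. Starts flat on the bench, lip up. Origin: on its underside, mid-length, below the middle of the lip's thickness. x points to the edge to tuck in, 85 mm away; y along the lip (ends at +-90 mm); z up.
- edge_left (a point): Point on the underside of the flashing's flat (tucked) edge, near its +y end: 85 mm along x and +88 mm along y from the flashing's origin.
- edge_right (a point): The same near the -y end (-88 mm along y).
- roof: Fixed nest-box roof panel, level on the bench, eave towards the robot: 210 mm wide (y), 250 mm from eave to top (x), three lapped rows of cedar shingles: lowest light, second dark, third mid brown. Origin on the bench under the middle of the eave edge; x up the roof away from the eave, y to its left, z up. Third row: from x = 146 mm, top 53 mm above the bench.
- batten_face (a point): Foot of the batten that ends the slot under the lapped (second) row, mid-width: x = 103 mm, 36 mm above the bench in the roof's frame, same axes. The slot is level, 7 mm high, 28 mm deep, full width; the lapped row's butts hang at x = 75 mm, 5 mm thick. With the flashing home its lip's middle is at x = 18 mm, and 52 mm of flange lie open between lip and butts.
- lower_course: The lowest row of shingles, fixed to the roof, on which the flashing lies and is pressed; same origin and axes as the roof. Its flat upper face is 36 mm above the bench and lies open from x = -8 mm to the butts of the lapped row at x = 75 mm; it runs on under them to the batten.
- shingle_left (a joint): Lift of the left (+y) shingle of the lapped row, 68 mm wide, bending about its nail line 53 mm behind its butt; rad, 0 = lying down, 0.08 = butt raised 4 mm. Springy: about 5 N under the butt lifts it that far.
- shingle_mid (a joint): The same for the middle shingle.
- shingle_right (a joint): The same for the right (-y) shingle.
- screwdriver: Green-handled screwdriver lying on the bench between robot and work, across the robot's view, 170 mm long, loose. Bystander; leave alone.
- tea_cup: White tea cup, 72 mm across, 62 mm tall, to one side of the work, loose. Bystander; leave alone.
- figure: Small turned wooden figure on a 64 mm disc, 67 mm tall, to the other side of the work, loose. Bystander; leave alone.
There are look-alikes about, which are no part of the job. Several things have the shape of the flashing; the one meant has the colours described above.

How it is judged:
On the way, in this order (a step that is already met when the one before it is completed fails the run):
1. the flashing is lifted off the bench in the fingers (height (world z) of flashing above 0.045 m and contact force between flashing and the fingers above 1 N), for 0.2 s.
2. both ends of the flat edge are at least 10 mm under the lapped shingles (x of each of edge_left, edge_right in the frame of batten_face above -0.018 m and z of edge_left in the frame of batten_face between -0.003 and 0.007 m and z of edge_right in the frame of batten_face between -0.003 and 0.007 m), for 0.2 s.
At the end, for the whole second after the job is handed in: Flat edge home under the lapped shingles (both ends within 6 mm of the batten), centred within 10 mm, flashing flat on the lowest row (within 2.5 mm), no lapped shingle raised 2 mm or more, and the fingers still press it down with 4 to 40 N (x of edge_left in the frame of batten_face between -0.006 and 0.004 m and x of edge_right in the frame of batten_face between -0.006 and 0.004 m and z of edge_left in the frame of batten_face between -0.003 and 0.0025 m and z of edge_right in the frame of batten_face between -0.003 and 0.0025 m and z of flashing in the frame of batten_face between -0.003 and 0.0025 m and y of flashing in the frame of batten_face between -0.01 and 0.01 m and value of joint each of shingle_left, shingle_mid, shingle_right below 0.04 rad and contact force between flashing and lower_course between 4 and 40 N and contact force between the fingers and flashing above 2 N and linear speed of flashing below 0.01 m/s); the arm keeps its last pose, push and grip.
It fails at once if a lapped shingle is pried up by more than 5 mm at its butt (value of joint any of shingle_left, shingle_mid, shingle_right above 0.095 rad).
It fails at once if the screwdriver, tea cup or figure is pushed more than 30 mm away (distance of any of screwdriver, tea_cup, figure from where it was at the start of the episode above 0.03 m).
It also fails if it takes over 48 s, if anything falls off the work surface, if the arm or the gripper's body presses on something with over 40 N, if the wrist force passes 120 N, or if a joint passes its speed limit or range.

### The arm

A 7-joint arm with a two-finger parallel gripper is mounted at the origin on the work surface. World frame = base frame: x ahead of the robot, y to its left, z up, the work surface at z = 0. Lengths are in m, angles in rad, forces in N, time in s.
With the tool pointing down it reaches from about 0.4 to 0.85 m from the base axis. Payload 10.4 kg.
Tool frame: the origin (TCP) lies at the very end of the fingers, on their centre line; the grasp point (between the pads) lies 19 mm behind it; x points along the fingers, z is the direction in which the jaws open and shut, and the axes are right-handed (so a half turn about x gives the same grasp; the last joint's range is limited). The gripper opens to 85 mm and grips with 20 to 120 N. Pads are 22 mm wide; open, the fingers measure 114 mm over their backs; the gripper's body (76 mm by 85 mm) begins 54 mm behind the grasp point. The pads swing forward as they close: fully open they stand 13 mm farther back than shut.
Start: joints at [-1.357, 0.332, -0.065, 1.46, 0.022, 1.35, -0.088], TCP at [0.147, 0.608, 0.197] pointing down, gripper open.
Joint ranges: [-2.6, 2.6], [-0.5, 2.12], [-1.47, 1.34], [0.16, 2.42], [-1.27, 4.41], [0.06, 2.06], [-2.6, 2.6]. Speed limits (rad/s): [2.22, 2.22, 2.79, 2.79, 3.14, 3.14, 3.14].

### API

Orientations are given as a unit quaternion [x, y, z, w].
In Python, from workcell import telemetry, viewer, manip, spot_in, mark_of gives the robot as it stands. The module is installed in compiled form; this text tells all that it offers.
- The arm moves only by the shell command python3 -m crank 'ROWS' [FORCE]. ROWS is JSON, a list of rows, each a list of 3 entries, a list of its own where there are three numbers: the closure, from 0 (fully open) to 1 (shut), then the shift along the world's x, y, z in cm, then the turn, a rotation vector about the world's x, y, z in rad. A call has 1 to 12 rows; each row shifts and turns the commanded pose from where the row before left it; what a row does not reach is not made up. A row lasts 1/12 s, in which the tool goes at most 41.7 mm and 7.16 degrees, less where a joint would pass 70% of its speed; a pose out of reach is approached as far as the arm can. A call with a gripper value outside its range is refused whole. The fingers move at their own pace and stop on an object; FORCE is the grip in N (left out, the last holds). Time passes only in rows, so rows that do not move let the fingers close. It gives the time, the measured TCP pose, the force and the opening at its end, in the units of the state.
- telemetry.get_obs(): the state, without advancing time (a new reading comes with each control period).
- viewer.camera(name): name is "scene" or "top" or "wrist"; returns a dict with "frame" (420x560x3 uint8, red, green, blue), "intrinsics" (3x3 intrinsics, pixels), "cam_to_world" (4x4, takes a point from camera to world coordinates). Camera axes: x right, y up, looking along -z (the intrinsics and any distortion apply to the point x, -y, -z); pixel columns grow to the right and rows downward; lengths in m; the calibration is good to about 2 mm. A picture is of the moment at which its call begins. There is no depth.
- manip.hand_in(): hands the job in, once; it reports no verdict.
Trained networks look in a picture, given as the dict that the camera call returned (one of the last four; its "shot" number tells which), for a name from the list of things; names that differ only in an ending like _2 or _b are one class to them, and where a whole thing is asked for, a point or a joint stands for the part that bears it (a point fixed in the world has none). Each returns a list of dicts, best first, with "conf" (0 to 1); they miss things now and then, are a little off and sometimes report something else, mostly with a low value. They report only what shows in the picture. A call takes as long as a camera call. They do not tell look-alikes from the thing itself.
- spot_in(thing, picture): "location" ([x, y, z] in m, in the coordinates of the camera as it stood for that picture, good to about 4 mm: the middle of the surface that is visible of it).
- mark_of(thing, picture): "location" ([x, y, z] in m, in the coordinates of the camera as it stood for that picture, good to about 4 mm: a listed point, or the origin of a listed thing).
The state is a dict: "clock": time; "joint_pos": joint angles; "joint_velocities": joint speeds; "tau": joint torques, N m; "position": TCP position; "ee_rot": TCP orientation; "ft_force": force on the tool from outside, world axes, zero at the start; "torque": the same for the moment, N m; "grip_width": opening from 0.0 (shut) to 1.0 (fully open).
Only numpy, scipy, OpenCV 4.12 (cv2) and the standard library are available. Lean on these libraries where they do the work, as an engineer would, in place of code of your own. Each camera call takes 0.05 s, during which the arm holds its last target. There are 200 camera calls.

## Working session

There is one attempt and no reset: what is moved stays moved. The work goes in short steps, Python scripts to look and compute and a shell command to move; the robot and the scene stay as the last step left them, time stands still between calls to the robot, and variables do not carry over. Pictures are saved under pics/ and viewed, about 8 in all and at most 12, crops included, and the job is handed in when it is done.

```bash
mkdir -p pics
cat > h.py <<'E'
import numpy as np, cv2
from workcell import telemetry, viewer, manip, spot_in, mark_of
def w(p,l):
    return (p["cam_to_world"]@np.r_[l,1])[:3]
def px(p,X):
    c=np.linalg.inv(p["cam_to_world"])@np.r_[X,1]
    u=p["intrinsics"]@np.array([c[0],-c[1],-c[2]]); return u[:2]/u[2]
def ray(p,u,v,z):
    K=np.linalg.inv(p["intrinsics"])@np.array([u,v,1.]); d=p["cam_to_world"][:3,:3]@np.array([K[0],-K[1],-K[2]])
    o=p["cam_to_world"][:3,3]; return o+d*(z-o[2])/d[2]
def save(p,n): cv2.imwrite("pics/"+n,p["frame"][:,:,::-1])
E
python3 - <<'E'
from h import *
np.set_printoptions(precision=3,suppress=True)
o=telemetry.get_obs(); print({k:np.round(v,3) for k,v in o.items()})
for c in ["scene","top"]:
    p=viewer.camera(c); save(p,c+"0.png"); print(c, {k:(np.shape(v)) for k,v in p.items()}); print(p["cam_to_world"])
    for t in ["flashing","edge_left","edge_right","roof","batten_face","screwdriver","tea_cup","figure"]:
        for r in mark_of(t,p): X=w(p,r["location"]); print(t,round(r["conf"],2),X,px(p,X).round())
E
```

```text
{'clock': np.float64(0.0), 'joint_pos': array([-1.357,  0.333, -0.065,  1.461,  0.022,  1.35 , -0.088]), 'joint_velocities': array([ 0.001, -0.   , -0.002,  0.001, -0.   ,  0.002, -0.001]), 'tau': array([ -0.001, -62.545,   0.048, -39.161,   0.016,   0.01 ,   0.   ]), 'position': array([0.147, 0.607, 0.196]), 'ee_rot': array([-0.438,  0.556,  0.437,  0.555]), 'ft_force': array([ 0.3  , -0.805,  0.383]), 'torque': array([-0.054, -0.013, -0.009]), 'grip_width': np.float64(0.997)}
scene {'frame': (420, 560, 3), 'intrinsics': (3, 3), 'cam_to_world': (4, 4), 'shot': ()}
[[-0.344 -0.792  0.505  1.08 ]
 [ 0.939 -0.295  0.176  0.223]
 [ 0.009  0.535  0.845  1.083]
 [ 0.     0.     0.     1.   ]]
flashing 0.97 [ 0.684 -0.406  0.   ] [107. 239.]
flashing 0.81 [ 0.306 -0.176 -0.   ] [238. 161.]
flashing 0.79 [ 0.505 -0.152 -0.002] [219. 215.]
flashing 0.79 [ 0.255 -0.493  0.001] [155. 122.]
edge_left 0.79 [ 0.546 -0.035 -0.001] [251. 239.]
edge_left 0.74 [ 0.506 -0.155  0.003] [218. 214.]
edge_left 0.63 [ 0.563 -0.431 -0.001] [122. 202.]
edge_left 0.63 [ 0.14  -0.447  0.005] [183. 101.]
edge_le
[... 1018 characters left out ...]
399. 192.]
edge_left 0.83 [ 0.542 -0.036 -0.003] [291. 195.]
edge_left 0.66 [ 0.139 -0.453 -0.006] [407. 310.]
edge_right 0.87 [ 0.626 -0.186 -0.005] [333. 173.]
edge_right 0.76 [ 0.241 -0.286  0.001] [360. 281.]
edge_right 0.75 [ 0.298 -0.382 -0.006] [387. 265.]
edge_right 0.66 [ 0.66  -0.281 -0.002] [360. 164.]
roof 0.97 [ 0.53   0.125 -0.003] [246. 197.]
batten_face 0.69 [0.628 0.143 0.036] [241. 168.]
screwdriver 0.71 [ 0.389  0.01  -0.001] [277. 237.]
screwdriver 0.27 [ 0.53   0.118 -0.003] [249. 197.]
tea_cup 0.87 [ 0.49   0.454 -0.003] [154. 206.]
tea_cup 0.52 [0.631 0.142 0.034] [241. 167.]
tea_cup 0.17 [ 0.508 -0.154 -0.   ] [324. 205.]
figure 0.61 [ 0.48  -0.486 -0.003] [416. 215.]
```

Run:
```python
from h import *
im=cv2.imread("pics/top0.png"); c=im[140:330,230:440]
s=cv2.imread("pics/scene0.png")
cv2.imwrite("pics/v1.png",cv2.resize(c,None,fx=3,fy=3,interpolation=cv2.INTER_CUBIC));
```

```text
(no output)
```

View pics/scene0.png

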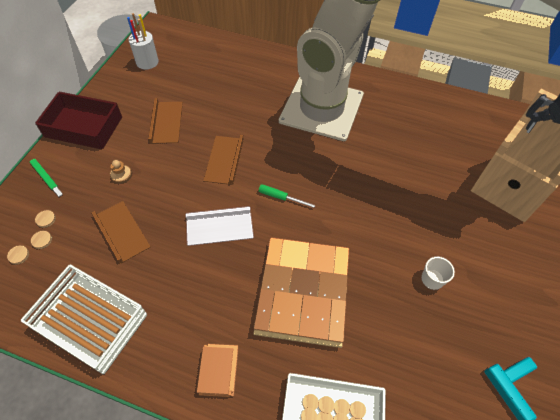

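View pics/v1.png

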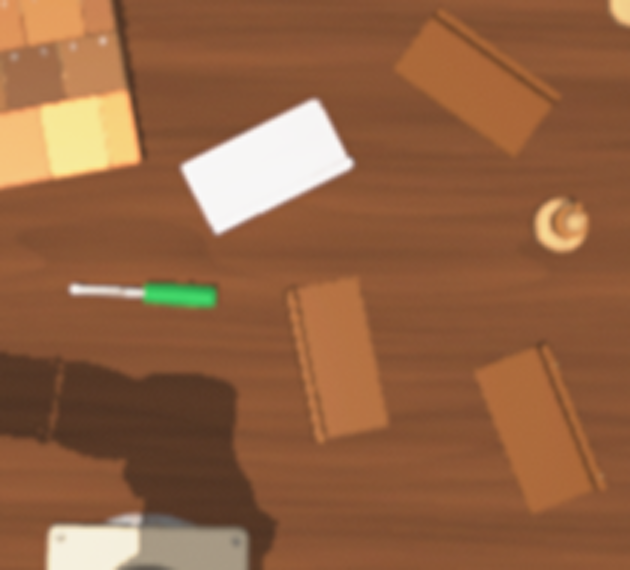

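The scene view shows four things shaped like the flashing. One is silvery white at (219,225), and three are brown at (224,160), (165,121) and (121,231). The silvery one fits the description: in the enlarged crop it is at about (265,165), grey-white, with its lip on the side facing the robot. The roof is at (305,290), with its light row towards the robot.

```bash
cat >> h.py <<'E'
from scipy.spatial.transform import Rotation as R
np.set_printoptions(precision=4,suppress=True)
def target(yaw):
    a=np.radians(yaw); x=np.array([0,0,-1.]); z=np.array([np.cos(a),np.sin(a),0]); return R.from_matrix(np.c_[x,np.cross(z,x),z])
def st(yaw=None):
    o=telemetry.get_obs(); r=R.from_quat(o["ee_rot"]); print("t",o["clock"].round(2),"p",o["position"],"q7",o["joint_pos"],"F",o["ft_force"],"T",o["torque"],"w",o["grip_width"])
    if yaw is not None:
        for s in (0,180): print("rotvec to",yaw+s,(target(yaw+s)*r.inv()).as_rotvec())
    return o,r
E
python3 - <<'E'
from h import *
o,r=st(28.7); print(r.as_matrix())
E
python3 -m crank '[[0,[3,-2.6,0.5],[0,0,0]],[0,[3,-2.6,0.5],[0,0,0]],[0,[3,-2.6,0.5],[0,0,0]],[0,[3,-2.6,0.5],[0,0,0]],[0,[3,-2.6,0.5],[0,0,0]],[0,[3,-2.6,0.5],[0,0,0]],[0,[3,-2.6,0.5],[0,0,0]],[0,[3,-2.6,0.5],[0,0,0]],[0,[3,-2.6,0.5],[0,0,0]],[0,[3,-2.6,0.5],[0,0,0]]]'
```

```text
clock: 1.73
position: [0.4479, 0.3461, 0.2472]
ee_rot: [-0.437, 0.555, 0.438, 0.556]
ft_force: [1.0, 0.0, -0.5]
grip_width: 1.005Traceback (most recent call last):
  File "<stdin>", line 2, in <module>
  File "h.py", line 17, in st
    o=telemetry.get_obs(); r=R.from_quat(o["ee_rot"]); print("t",o["clock"].round(2),"p",o["position"],"q7",o["joint_pos"],"F",o["ft_force"],"T",o["torque"],"w",o["grip_width"])
                                                                 ^^^^^^^^^^^^^^^^
AttributeError: 'float' object has no attribute 'round'
```

```bash
sed -i 's/o\["clock"\].round(2)/round(float(o["clock"]),2)/' h.py
python3 -m crank '[[0,[1,-4,0],[0,0,0]],[0,[1,-4,0],[0,0,0]],[0,[1,-4,0],[0,0,0]],[0,[0.5,-4,0],[0,0,0]],[0,[0,-4,0],[0,0,0]],[0,[0,-4,0],[0,0,0]],[0,[0,0,0],[0,0,0]]]'
python3 - <<'E'
from h import *
o,r=st(28.7); print(r.as_matrix())
p=viewer.camera("wrist"); save(p,"w1.png"); print(p["cam_to_world"])
for t in ["roof","batten_face","flashing","edge_left","edge_right"]:
    for q in mark_of(t,p): X=w(p,q["location"]); print(t,round(q["conf"],2),X,px(p,X).round())
E
```

```text
clock: 2.32
position: [0.4824, 0.099, 0.2474]
ee_rot: [-0.435, 0.558, 0.434, 0.558]
ft_force: [-0.2, -0.1, -0.9]
grip_width: 1.001
t 2.32 p [0.4824 0.099  0.2474] q7 [-0.6606 -0.0025  0.3668  1.7403  0.0021  1.4026  1.0293] F [-0.2127 -0.0826 -0.9389] T [-0.0195  0.0392 -0.0226] w 1.0011210543656772
rotvec to 28.7 [ 0.0014  0.0009 -0.8226]
rotvec to 208.7 [-0.0011  0.0017  2.319 ]
[[ 0.0013 -0.9696  0.2448]
 [-0.0009  0.2448  0.9696]
 [-1.     -0.0015 -0.0005]]
[[ 0.2436 -0.9279 -0.2823  0.4111]
 [ 0.9699  0.2331  0.0706  0.1167]
 [ 0.0003 -0.291   0.9567  0.4251]
 [ 0.      0.      0.      1.    ]]
roof 0.96 [0.5265 0.1244 0.0053] [310. 199.]
batten_face 0.71 [0.6305 0.1485 0.0391] [350. 281.]
flashing 0.8 [ 0.3118 -0.1839  0.0009] [ 4. 85.]
flashing 0.6 [ 0.5151 -0.1517  0.0001] [100. 240.]
edge_left 0.82 [ 0.5431 -0.0337 -0.0002] [193. 239.]
edge_right 0.89 [ 0.6302 -0.1919  0.    ] [105. 321.]
```

View pics/w1.png

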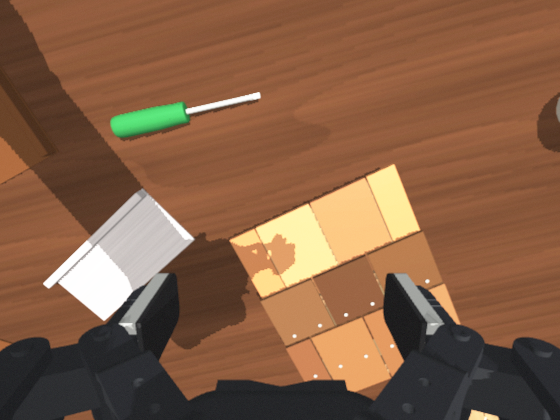

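The wrist view shows the roof's eave corners at about (230,240) and (394,166), and the lapped row's butt line running from (261,299) to (420,232). The silvery flashing has its lip ends at (45,285) and (143,190), with the left tucked corner at (193,240).

Run:
```python
from h import *
p=viewer.camera("wrist")
def seg(n,a,b,z):
    A,B=ray(p,*a,z),ray(p,*b,z); d=B-A; print(n,A,B,"mid",(A+B)/2,"len",np.linalg.norm(d),"normal yaw",np.degrees(np.arctan2(-d[0],d[1])))
seg("eave",(230,240),(394,166),.036)
seg("butt",(261,299),(420,232),.048)
seg("lip top",(45,285),(143,190),.022)
print("edgeL",ray(p,193,240,.003))
# lip line subpixel check with top image
g=cv2.imread("pics/w1.png")
m=((g.min(2)>150)&(g.max(2).astype(int)-g.min(2)<40)).astype(np.uint8); m[:, 200:]=0; m[:180]=0;m[325:]=0
g2=cv2.imread("pics/top0.png"); m2=((g2.min(2)>130)&(g2.max(2).astype(int)-g2.min(2)<40)).astype(np.uint8); k=np.zeros_like(m2);k[165:225,285:355]=1; m2*=k
c=max(cv2.findContours(m2,0,2)[0],key=cv2.contourArea); r=cv2.minAreaRect(c); P=viewer.camera("top")
b=np.array([ray(P,*q,.003) for q in cv2.boxPoints(r)]); print("top box",b,b.mean(0),np.linalg.norm(np.diff(b,axis=0),axis=1)); 
for i in range(2): d=b[i+1]-b[i]; print(np.degrees(np.arctan2(d[1],d[0])))
for t in ["roof","batten_face"]:
    for q in mark_of(t,p)[:1]: print(t,w(p,q["location"]))
```

```text
eave [0.5433 0.0323 0.036 ] [0.5006 0.234  0.036 ] mid [0.522  0.1332 0.036 ] len 0.20615242604836875 normal yaw 11.943719311424388
butt [0.6216 0.051  0.048 ] [0.58  0.249 0.048] mid [0.6008 0.15   0.048 ] len 0.20232923165633443 normal yaw 11.8787088667546
lip top [ 0.5526 -0.218   0.022 ] [ 0.4638 -0.0535  0.022 ] mid [ 0.5082 -0.1358  0.022 ] len 0.18699753020585236 normal yaw 28.37754694861119
edgeL [ 0.5436 -0.0219  0.003 ]
top box [[ 0.5418 -0.0305  0.003 ]
 [ 0.6295 -0.1961  0.003 ]
 [ 0.5449 -0.2395  0.003 ]
 [ 0.4578 -0.0743  0.003 ]] [ 0.5435 -0.1351  0.003 ] [0.1874 0.0951 0.1867]
-62.07898887360416
-152.85455942044337
roof [0.5315 0.1236 0.0038]
batten_face [0.6337 0.1474 0.0393]
```

The arm was still settling between those two pictures, so pixels from the first don't match the pose of the second. I'll recompute with pictures taken while it is settled.

Run:
```python
from h import *
p=viewer.camera("wrist"); 
o,r=st()
q=dict(p); 
q["cam_to_world"]=np.array([[ 0.2436,-0.9279,-0.2823,0.4111],[0.9699,0.2331,0.0706,0.1167],[0.0003,-0.291,0.9567,0.4251],[0,0,0,1]])
print(p["cam_to_world"]-q["cam_to_world"])
def seg(n,a,b,z,p):
    A,B=ray(p,*a,z),ray(p,*b,z); d=B-A; print(n,"mid",(A+B)/2,"len",np.linalg.norm(d),"normal yaw",np.degrees(np.arctan2(-d[0],d[1])))
for a in [("eave",(230,240),(394,166),.036),("butt",(261,299),(420,232),.048),("lip top",(45,285),(143,190),.022)]: seg(*a,q)
print("edgeL",ray(q,193,240,.003))
def marks(c,p):
  for t in ["roof","batten_face","flashing","edge_left","edge_right"]:
    for k in mark_of(t,p): 
        X=w(p,k["location"])
        if k["conf"]>.6: print(c,t,round(k["conf"],2),X)
marks("wrist",p)
for c in ["top","scene"]: marks(c,viewer.camera(c))
```

```text
t 2.87 p [0.4816 0.1081 0.2465] q7 [-0.6673  0.0024  0.3573  1.7377 -0.0008  1.4019  1.025 ] F [ 0.2984  0.1338 -0.6086] T [ 0.0062 -0.0357 -0.0475] w 0.9995639728897672
[[-0.0115 -0.0031  0.0007 -0.0007]
 [ 0.0028 -0.0108 -0.004   0.0084]
 [ 0.0003  0.0016  0.0005 -0.0008]
 [ 0.      0.      0.      0.    ]]
eave mid [0.5237 0.1224 0.036 ] len 0.2066675890131008 normal yaw 11.226893706963564
butt mid [0.603  0.1383 0.048 ] len 0.20290819713014135 normal yaw 11.176871237989271
lip top mid [ 0.5066 -0.1471  0.022 ] len 0.18773184090707445 normal yaw 27.633869637584667
edgeL [ 0.5435 -0.0333  0.003 ]
wrist roof 0.64 [0.5302 0.1253 0.0033]
wrist batten_face 0.81 [0.6302 0.1493 0.0406]
wrist flashing 0.86 [ 0.5135 -0.1518  0.0053]
wrist edge_left 0.78 [ 0.5448 -0.0317 -0.0004]
wrist edge_right 0.79 [ 0.6295 -0.1893  0.0009]
top batten_face 0.79 [0.628  0.1422 0.0333]
top flashing 0.97 [ 0.2554 -0.4949 -0.0037]
top flashing 0.82 [ 0.3046 -0.1775 -0.0006]
top flashing 0.68 [ 0.51   -0.1519 -0.0048]
top flashing 0.67 [ 0.6821 -0.4057 -0.0023]
top edge_left 0.95 [ 0.5572 -0.4248 -0.0063]
top edge_left 0.73 [ 0.4092 -0.2422 -0.0025]
top edge_left 0.61 [ 0.1376 -0.4509 -0.0029]
top edge_right 0.94 [ 0.6224 -0.19   -0.0016]
top edge_right 0.7 [ 0.2412 -0.2843  0.0015]
top edge_right 0.62 [ 0.6595 -0.2825 -0.0035]
top edge_right 0.61 [ 0.3025 -0.3835 -0.0036]
scene batten_face 0.77 [0.6304 0.1434 0.0398]
scene flashing 0.8 [ 0.3048 -0.1777  0.0014]
scene flashing 0.77 [ 0.6824 -0.4057  0.0012]
scene flashing 0.75 [ 0.2526 -0.4919  0.0009]
scene flashing 0.69 [ 0.5031 -0.152  -0.0019]
scene edge_left 0.88 [ 0.1393 -0.4487  0.008 ]
scene edge_left 0.76 [ 0.5646 -0.4312 -0.001 ]
scene edge_left 0.74 [ 0.5437 -0.0352  0.0011]
scene edge_right 0.85 [ 0.6638 -0.2862  0.002 ]
scene edge_right 0.79 [ 0.2395 -0.2829 -0.0004]
scene edge_right 0.69 [ 0.6237 -0.1898  0.0025]
scene edge_right 0.67 [ 0.3011 -0.3839  0.0004]
```

```bash
python3 -m crank '[[0.6,[0.4,-3.7,-1],[0,0,-0.119]],[0.6,[0.4,-3.7,-1],[0,0,-0.119]],[0.6,[0.4,-3.7,-1],[0,0,-0.119]],[0.6,[0.4,-3.7,-1],[0,0,-0.119]],[0.6,[0.4,-3.7,-1],[0,0,-0.119]],[0.6,[0.4,-3.7,-1],[0,0,-0.119]],[0.6,[0.4,-3.7,-1],[0,0,-0.119]],[0.6,[0,0,-1],[0,0,0]],[0.6,[0,0,-1],[0,0,0]],[0.6,[0,0,-1],[0,0,0]],[0.6,[0,0,0],[0,0,0]],[0.6,[0,0,0],[0,0,0]]]' 60
python3 - <<'E'
from h import *
o,r=st(28.0)
p=viewer.camera("wrist"); save(p,"w2.png"); st()
d=lambda v:v/np.linalg.norm(v)
for t in ["flashing","edge_left","edge_right"]:
    for q in mark_of(t,p): X=w(p,q["location"]); print(t,round(q["conf"],2),X,px(p,X).round())
E
```

```text
clock: 4.72
position: [0.5095, -0.15, 0.1462]
ee_rot: [-0.176, 0.685, 0.176, 0.685]
ft_force: [0.2, 0.3, 0.6]
grip_width: 0.4
t 4.72 p [ 0.5095 -0.15    0.1462] q7 [-0.3689  0.1732  0.6356  1.8057 -0.1102  1.1991  0.8035] F [0.2341 0.3331 0.6354] T [ 0.0758  0.0337 -0.0162] w 0.4000897201361262
rotvec to 28.0 [-0.0005 -0.001  -0.015 ]
rotvec to 208.0 [ 0.0015 -0.0008  3.1266]
t 4.77 p [ 0.5099 -0.1503  0.1468] q7 [-0.3689  0.1726  0.636   1.8049 -0.1101  1.1993  0.8034] F [-0.5763  1.2369  1.0444] T [-0.0343  0.0048  0.0113] w 0.3994375206799506
flashing 0.68 [ 0.5106 -0.1495 -0.001 ] [282. 188.]
flashing 0.67 [ 0.3142 -0.1849 -0.0007] [ 71. 118.]
edge_left 0.81 [ 0.5427 -0.0342 -0.0024] [377.  93.]
edge_right 0.79 [ 0.6658 -0.2861  0.0018] [345. 361.]
edge_right 0.75 [ 0.6287 -0.1913  0.0017] [363. 278.]
```

View pics/w2.png

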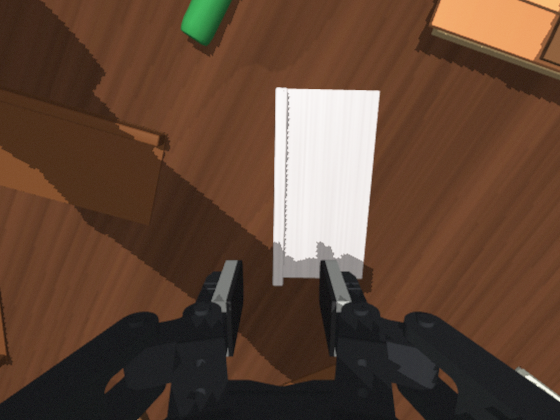

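The wrist view confirms the silvery flashing is below the open fingers. Its lip top runs from (282,89) to (278,285) and the tucked edge from (379,91) to (362,278).

Run:
```python
from h import *
p=viewer.camera("wrist")
def seg(n,a,b,z):
    A,B=ray(p,*a,z),ray(p,*b,z); d=B-A; y=np.arctan2(-d[0],d[1]); print(n,"mid",(A+B)/2,"len",np.linalg.norm(d),"yaw",np.degrees(y)); return (A+B)/2,y
seg("lip",(278,286),(282,88),.022)
m,y=seg("edge",(362,278.5),(379.5,90.5),.003); print(m-.085*np.array([np.cos(y),np.sin(y),0]))
st()
```

```text
lip mid [ 0.5109 -0.1528  0.022 ] len 0.18022234681626031 yaw 27.676188279968574
edge mid [ 0.5863 -0.113   0.003 ] len 0.18107111758326985 yaw 27.8685405392317
[ 0.5111 -0.1527  0.003 ]
t 4.97 p [ 0.51   -0.151   0.1472] q7 [-0.3684  0.1723  0.6369  1.8045 -0.1102  1.1992  0.8034] F [ 0.2062 -0.8071  0.4624] T [0.0432 0.0241 0.0304] w 0.402591013879326
```

```bash
python3 -m crank '[[0.6,[0.1,-0.2,-3],[0,0,-0.018]],[0.6,[0,0,-3],[0,0,0]],[0.6,[0,0,-3],[0,0,0]],[0.6,[0,0,-2],[0,0,0]],[0.6,[0,0,-1.5],[0,0,0]],[0.6,[0,0,-1],[0,0,0]],[0.6,[0,0,-0.6],[0,0,0]],[0.6,[0,0,0],[0,0,0]],[0.6,[0,0,0],[0,0,0]],[0.6,[0,0,0],[0,0,0]]]' 60
python3 -c "
from h import *
st(27.8)"
```

```text
clock: 5.8
position: [0.5114, -0.1535, 0.0067]
ee_rot: [-0.169, 0.686, 0.169, 0.687]
ft_force: [0.1, -0.9, -0.2]
grip_width: 0.4
t 5.8 p [ 0.5114 -0.1535  0.0067] q7 [-0.3001  0.3677  0.5919  1.9285 -0.2558  0.9179  0.9005] F [ 0.0867 -0.8971 -0.1907] T [ 0.018  -0.0027 -0.0073] w 0.399596779600722
rotvec to 27.8 [0.     0.0018 0.0022]
rotvec to 207.8 [ 0.0028 -0.     -3.1394]
```

```bash
python3 -m crank '[[1,[0,0,0],[0,0,0]],[1,[0,0,0],[0,0,0]],[1,[0,0,0],[0,0,0]],[1,[0,0,0],[0,0,0]],[1,[0,0,0],[0,0,0]],[1,[0,0,0],[0,0,0]],[1,[0,0,0],[0,0,0]],[1,[0,0,0],[0,0,0]]]' 70
python3 -m crank '[[1,[0,0,0.5],[0,0,0]],[1,[0,0,1],[0,0,0]],[1,[0,0,2],[0,0,0]],[1,[0,0,2],[0,0,0]],[1,[0,0,2],[0,0,0]],[1,[0,0,1.5],[0,0,0]],[1,[0,0,1],[0,0,0]],[1,[0,0,0],[0,0,0]],[1,[0,0,0],[0,0,0]],[1,[0,0,0],[0,0,0]]]'
python3 - <<'E'
from h import *
o,r=st(11.2)
p=viewer.camera("scene"); save(p,"s1.png")
for t in ["flashing","edge_left","edge_right"]:
    for q in mark_of(t,p)[:5]:
        X=w(p,q["location"])
        if X[2]>.03: print(t,round(q["conf"],2),X)
p=viewer.camera("wrist"); save(p,"w3.png")
E
```

```text
clock: 6.47
position: [0.5106, -0.1535, 0.0056]
ee_rot: [-0.169, 0.687, 0.169, 0.687]
ft_force: [-0.4, 1.1, 0.3]
grip_width: 0.002
clock: 7.3
position: [0.5101, -0.1532, 0.1049]
ee_rot: [-0.169, 0.687, 0.169, 0.686]
ft_force: [0.3, -0.5, -0.3]
grip_width: -0.003
t 7.3 p [ 0.5101 -0.1532  0.1049] q7 [-0.3558  0.2252  0.6379  1.8495 -0.1485  1.1156  0.8189] F [ 0.3056 -0.5121 -0.3497] T [-0.0002  0.021   0.0258] w -0.0029925781844760036
rotvec to 11.2 [-0.0004 -0.001  -0.2877]
rotvec to 191.2 [ 0.0014 -0.0005  2.8539]
```

View pics/w3.png

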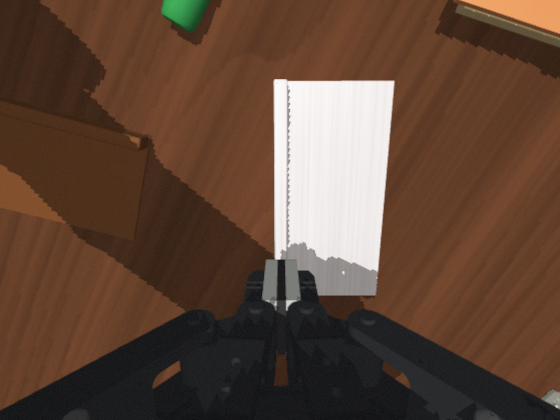

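The fingers shut fully and the flashing is still on the bench, so the grasp missed. I'll work out where the tips were relative to the lip.

Run:
```python
from h import *
p=viewer.camera("wrist"); o,r=st()
print("px TCP",px(p,o["position"]),"grasp low",px(p,[.5106,-.1535,.006]), px(p,[.5106,-.1535,.022]))
def seg(n,a,b,z):
    A,B=ray(p,*a,z),ray(p,*b,z); d=B-A; y=np.arctan2(-d[0],d[1]); print(n,"mid",(A+B)/2,"len",np.linalg.norm(d),"yaw",np.degrees(y)); return (A+B)/2,y
for z in (.003,.05,.1): seg("edge",(376.5,295.5),(393.5,81),z)
for c in ["top","scene"]:
  q=viewer.camera(c); print(c,px(q,o["position"]), px(q,[.5106,-.1535,.006]))
  for t in ["flashing","edge_left","edge_right"]:
    for k in mark_of(t,q)[:5]:
        X=w(q,k["location"])
        if k["conf"]>.5 and .4<X[0] and X[1]>-.25: print(t,round(k["conf"],2),X)
save(q,"s2.png"); im=cv2.imread("pics/s2.png")[140:300,150:310]; cv2.imwrite("pics/s2c.png",cv2.resize(im,None,fx=3.7,fy=3.7,interpolation=cv2.INTER_CUBIC))
```

```text
t 7.6 p [ 0.5103 -0.1534  0.1052] q7 [-0.3557  0.2253  0.6381  1.8487 -0.1484  1.116   0.8188] F [ 0.5    -0.5479 -0.3154] T [ 0.0014 -0.0313  0.0238] w -0.00029367387385463713
px TCP [280.31   247.0663] grasp low [280.6913 201.0302] [280.6919 206.3179]
edge mid [ 0.5853 -0.1121  0.003 ] len 0.18080763074603398 yaw 28.215023329746135
edge mid [ 0.567  -0.1082  0.05  ] len 0.15044118354410735 yaw 28.21502332974616
edge mid [ 0.5476 -0.104   0.1   ] len 0.11813645247822792 yaw 28.215023329746167
top [327.3864 201.021 ] [324.0256 203.9013]
flashing 0.74 [ 0.5101 -0.1528 -0.0012]
edge_left 0.83 [ 0.5435 -0.0346 -0.0015]
scene [213.3991 194.8862] [217.1815 214.6443]
flashing 0.9 [ 0.5043 -0.1495  0.    ]
edge_left 0.89 [ 0.5473 -0.0345 -0.0021]
edge_left 0.8 [ 0.4104 -0.2427 -0.0024]
edge_right 0.93 [ 0.6232 -0.1907  0.0042]
```

View pics/s2c.png

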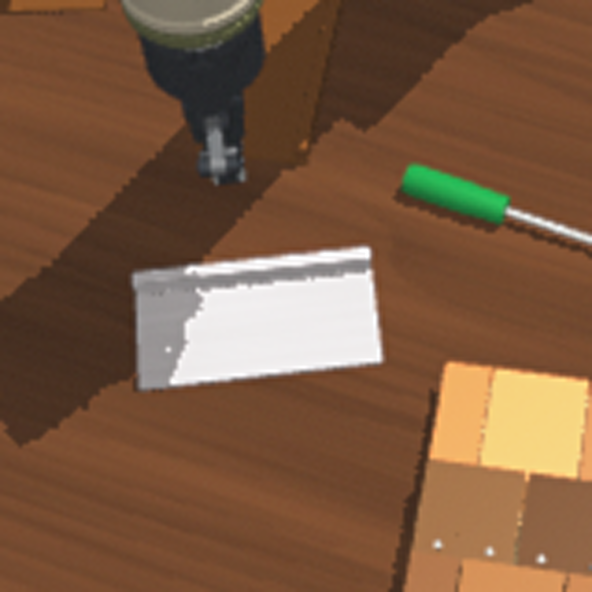

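The tip shows at about v=262 in the wrist picture, where the reported TCP projects to 247. So the real fingertips appear to sit above the reported TCP; I'll work out by how much.

Run:
```python
from h import *
p=viewer.camera("wrist"); s=viewer.camera("scene"); o,r=st()
P=o["position"]
for d in (0,.01,.015,.02,.025,.03): print(d,px(p,P-r.as_matrix()[:,0]*d),(px(s,P-r.as_matrix()[:,0]*d)-[150,140])*3.7)
a=cv2.imread("pics/w3.png")[230:330,230:340]; cv2.imwrite("pics/tip.png",cv2.resize(a,None,fx=5,fy=5,interpolation=cv2.INTER_CUBIC))
```

```text
t 8.1 p [ 0.5106 -0.1534  0.1057] q7 [-0.3559  0.2246  0.6382  1.8483 -0.1483  1.1161  0.8188] F [-0.1999  0.9006  0.9805] T [0.0093 0.0037 0.0202] w 0.0023145785930565994
0 [280.1899 246.9045] [234.3162 203.0232]
0.01 [280.1827 254.2564] [232.7618 195.0928]
0.015 [280.1788 258.2307] [231.9761 191.0846]
0.02 [280.1747 262.4261] [231.1848 187.0472]
0.025 [280.1704 266.8615] [230.3876 182.9805]
0.03 [280.1658 271.5582] [229.5847 178.884 ]
```

View pics/tip.png

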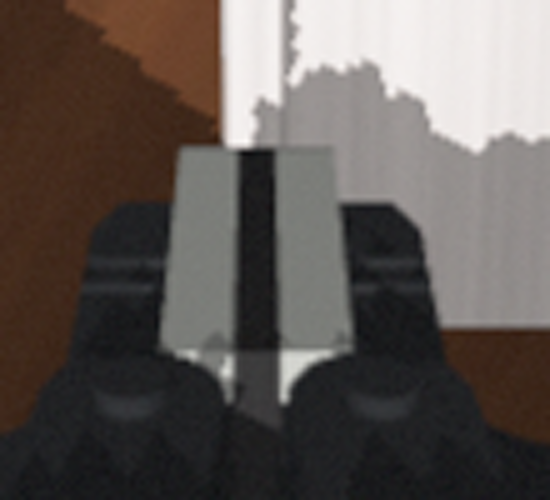

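The estimates put the real tips roughly 20–30 mm above the reported TCP. Touch will settle it: I'll straddle the lip and go down in small steps, watching the force.

```bash
python3 -m crank '[[0.7,[0,0,-3],[0,0,0]],[0.7,[0,0,-3],[0,0,0]],[0.7,[0,0,-2],[0,0,0]],[0.7,[0,0,-1.4],[0,0,0]],[0.7,[0,0,-0.6],[0,0,0]],[0.7,[0,0,-0.3],[0,0,0]],[0.7,[0,0,0],[0,0,0]],[0.7,[0,0,0],[0,0,0]]]' 70
for i in 1; do python3 -m crank '[[0.7,[0,0,-0.2],[0,0,0]],[0.7,[0,0,-0.2],[0,0,0]],[0.7,[0,0,-0.2],[0,0,0]],[0.7,[0,0,0],[0,0,0]]]'; done
```

```text
clock: 8.77
position: [0.5113, -0.1536, 0.0035]
ee_rot: [-0.169, 0.686, 0.169, 0.687]
ft_force: [0.5, -0.4, 0.9]
grip_width: 0.303
clock: 9.1
position: [0.5105, -0.1533, -0.0035]
ee_rot: [-0.169, 0.687, 0.169, 0.687]
ft_force: [-1.1, 0.3, -1.1]
grip_width: 0.298
```

```bash
python3 -m crank '[[0.7,[0,0,-0.3],[0,0,0]],[0.7,[0,0,-0.3],[0,0,0]],[0.7,[0,0,0],[0,0,0]]]'
python3 -m crank '[[0.7,[0,0,-0.2],[0,0,0]],[0.7,[0,0,-0.2],[0,0,0]],[0.7,[0,0,0],[0,0,0]]]'
```

```text
clock: 9.35
position: [0.5102, -0.1533, -0.01]
ee_rot: [-0.169, 0.687, 0.169, 0.686]
ft_force: [-0.7, -0.5, -0.2]
grip_width: 0.303
clock: 9.6
position: [0.5104, -0.1533, -0.0138]
ee_rot: [-0.169, 0.687, 0.169, 0.686]
ft_force: [1.2, 0.1, -0.1]
grip_width: 0.301
```

```bash
python3 -m crank '[[0.7,[0,0,-0.2],[0,0,0]],[0.7,[0,0,0],[0,0,0]]]'
python3 -m crank '[[0.7,[0,0,-0.2],[0,0,0]],[0.7,[0,0,0],[0,0,0]]]'
```

```text
clock: 9.77
position: [0.5105, -0.1534, -0.0157]
ee_rot: [-0.169, 0.687, 0.169, 0.687]
ft_force: [-0.1, -0.2, -0.4]
grip_width: 0.3
clock: 9.93
position: [0.5105, -0.1534, -0.0176]
ee_rot: [-0.169, 0.687, 0.169, 0.687]
ft_force: [0.1, -1.1, -0.2]
grip_width: 0.302
```

```bash
python3 -m crank '[[0.7,[0,0,-0.2],[0,0,0]],[0.7,[0,0,0],[0,0,0]]]'
python3 -m crank '[[0.7,[0,0,-0.2],[0,0,0]],[0.7,[0,0,0],[0,0,0]]]'
python3 - <<'E'
from h import *
p=viewer.camera("scene"); save(p,"s3.png"); o,r=st(27.8)
im=cv2.imread("pics/s3.png")[150:270,160:320]; a=cv2.resize(im,None,fx=3.7,fy=3.7,interpolation=cv2.INTER_CUBIC)
p=viewer.camera("wrist"); save(p,"w4.png");b=cv2.imread("pics/w4.png")[60:340,220:400]
b=cv2.resize(b,(285,444)); cv2.imwrite("pics/v8.png",np.hstack([a[:,:500],b]))
E
```

```text
clock: 10.1
position: [0.5105, -0.1533, -0.0197]
ee_rot: [-0.169, 0.687, 0.169, 0.687]
ft_force: [0.3, -0.1, -0.3]
grip_width: 0.297
clock: 10.27
position: [0.5105, -0.1534, -0.0217]
ee_rot: [-0.169, 0.687, 0.169, 0.686]
ft_force: [0.1, 0.7, 0.8]
grip_width: 0.298
t 10.32 p [ 0.5105 -0.1534 -0.0216] q7 [-0.2835  0.4147  0.5753  1.9437 -0.292   0.8657  0.9277] F [ 0.1961 -0.0794 -0.2714] T [-0.0603 -0.0403 -0.0342] w 0.29913447723252745
rotvec to 27.8 [-0.0001 -0.0003  0.0022]
rotvec to 207.8 [-0.0004  0.0001 -3.1394]
```

View pics/v8.png

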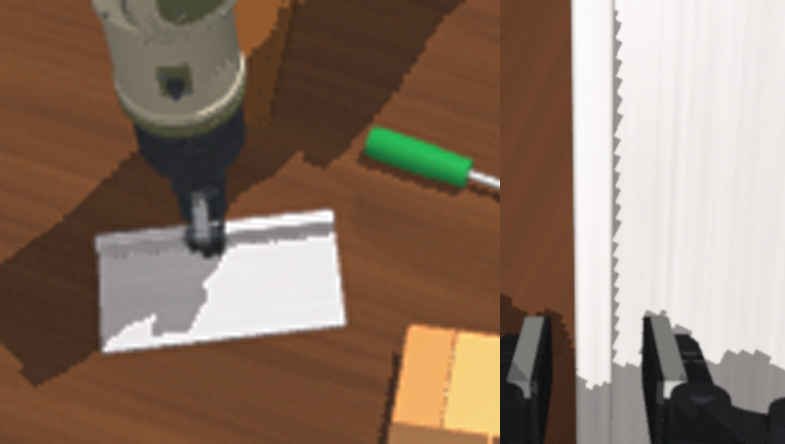

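The fingers now straddle the lip: in the right-hand inset they sit at about x=550 and 645, with the lip at 593. Closing now.

```bash
python3 -m crank '[[1,[0,0,0],[0,0,0]],[1,[0,0,0],[0,0,0]],[1,[0,0,0],[0,0,0]],[1,[0,0,0],[0,0,0]],[1,[0,0,0],[0,0,0]]]' 70
```

```text
clock: 10.78
position: [0.5107, -0.1534, -0.0211]
ee_rot: [-0.169, 0.686, 0.169, 0.687]
ft_force: [-2.0, -0.3, 4.7]
grip_width: 0.088
```

```bash
python3 -m crank '[[1,[0,0,0],[0,0,0]],[1,[0,0,0],[0,0,0]]]'
python3 -m crank '[[1,[0,0,0.3],[0,0,0]],[1,[0,0,0.5],[0,0,0]],[1,[0,0,1],[0,0,0]],[1,[0,0,2],[0,0,0]],[1,[0,0,2],[0,0,0]],[1,[0,0,2],[0,0,0]],[1,[0,0,1],[0,0,0]],[1,[0,0,0],[0,0,0]],[1,[0,0,0],[0,0,0]],[1,[0,0,0],[0,0,0]]]'
python3 - <<'E'
from h import *
p=viewer.camera("scene"); o,r=st(11.2)
for t in ["flashing","edge_left","edge_right"]:
    for q in mark_of(t,p)[:5]:
        X=w(p,q["location"]); 
        if X[2]>.02: print(t,round(q["conf"],2),X)
p=viewer.camera("wrist"); save(p,"w5.png")
for t in ["flashing","edge_left","edge_right"]:
    for q in mark_of(t,p)[:3]:
        X=w(p,q["location"]); print(t,round(q["conf"],2),X)
E
```

```text
clock: 10.95
position: [0.5107, -0.1535, -0.0211]
ee_rot: [-0.169, 0.686, 0.169, 0.687]
ft_force: [-1.3, 0.4, 5.5]
grip_width: 0.09
clock: 11.78
position: [0.51, -0.1531, 0.0657]
ee_rot: [-0.169, 0.687, 0.169, 0.686]
ft_force: [-0.2, 1.0, -2.7]
grip_width: 0.084
t 11.83 p [ 0.5098 -0.1532  0.0655] q7 [-0.3415  0.2783  0.6298  1.8872 -0.1888  1.0371  0.85  ] F [-0.0359  0.3594 -2.6033] T [ 0.0277 -0.0511 -0.0052] w 0.08662504460513162
rotvec to 11.2 [-0.0004 -0.0017 -0.2877]
rotvec to 191.2 [ 0.0025 -0.0006  2.8539]
flashing 0.71 [ 0.5063 -0.1513  0.0871]
edge_left 0.56 [ 0.546  -0.0332  0.0847]
edge_right 0.8 [ 0.6218 -0.1862  0.0871]
flashing 0.75 [ 0.5115 -0.1511  0.0911]
edge_left 0.85 [ 0.4112 -0.2383 -0.0027]
edge_left 0.79 [ 0.5411 -0.0302  0.0854]
```

View pics/w5.png

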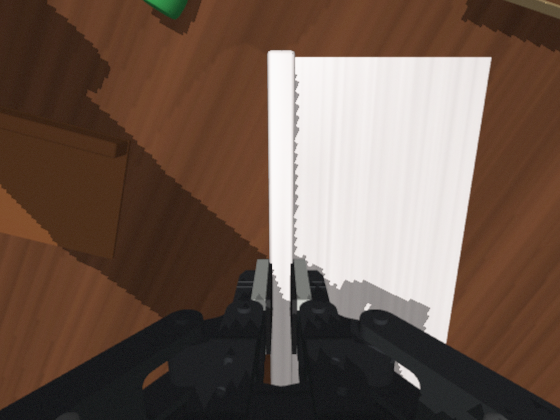

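The flashing is lifted: it measures about 87 mm up and reads level, with the lip in the fingers. At the grasp the TCP read -21 mm with the flashing on the bench, so underside z = TCP z + 0.021. Next I carry it to just in front of the roof and turn it square.

```bash
python3 -m crank '[[1,[-0.05,3.4,0.1],[0,0,-0.036]],[1,[-0.05,3.4,0.1],[0,0,-0.036]],[1,[-0.05,3.4,0.1],[0,0,-0.036]],[1,[-0.05,3.4,0],[0,0,-0.036]],[1,[-0.05,3.4,0],[0,0,-0.036]],[1,[-0.05,3.4,0],[0,0,-0.036]],[1,[-0.05,3.4,0],[0,0,-0.036]],[1,[-0.05,3.4,0],[0,0,-0.036]],[1,[0,0,0],[0,0,0]],[1,[0,0,0],[0,0,0]],[1,[0,0,0],[0,0,0]],[1,[0,0,0],[0,0,0]]]'
cat >> h.py <<'E'
O=np.array([.5305,.124,0]); YAW=11.2
def roof(X):
    return R.from_euler("z",-YAW,degrees=True).apply(np.asarray(X)-O)
def marks(cams=("scene","top","wrist")):
    for c in cams:
        p=viewer.camera(c)
        for t in ["flashing","edge_left","edge_right","roof","batten_face"]:
            for q in mark_of(t,p)[:6]:
                X=w(p,q["location"]); x=roof(X)
                if q["conf"]>.3 and -.1<x[0]<.2 and abs(x[1])<.15 : print(c,t,round(q["conf"],2),"roof mm",(x*1e3).round(1))
        save(p,c+"_last.png")
E
python3 - <<'E'
from h import *
o,r=st(11.2); print("tcp roof",roof(o["position"]))
marks()
E
```

```text
clock: 13.18
position: [0.5067, 0.1171, 0.0696]
ee_rot: [-0.068, 0.704, 0.068, 0.704]
ft_force: [-0.2, -0.9, -1.2]
grip_width: 0.091
t 13.18 p [0.5067 0.1171 0.0696] q7 [-0.7704  0.2279  0.5116  1.9113 -0.1285  1.0346 -0.0106] F [-0.2255 -0.8564 -1.2296] T [-0.047  -0.0171 -0.0033] w 0.09076647033998649
rotvec to 11.2 [0.0004 0.     0.0021]
rotvec to 191.2 [ 0.     -0.0007 -3.1395]
tcp roof [-0.0247 -0.0021  0.0696]
scene edge_left 0.84 roof mm [64.  89.4 93.1]
scene edge_right 0.94 roof mm [ 60.5 -88.1  93.9]
scene roof 0.86 roof mm [-2.5 -0.5  2.7]
scene batten_face 0.62 roof mm [96.5  0.3 40.7]
top flashing 0.63 roof mm [-23.6   1.2  87.4]
top edge_right 0.69 roof mm [100.2  -1.5  35.3]
top edge_right 0.57 roof mm [ 59.9 -85.9  84.3]
top batten_face 0.85 roof mm [98.4 -1.8 32. ]
wrist flashing 0.79 roof mm [-19.9  -0.1  89.4]
wrist edge_left 0.76 roof mm [59.6 90.3 88.9]
wrist edge_right 0.42 roof mm [105.    2.2  41.2]
wrist batten_face 0.97 roof mm [104.5   1.   39.1]
```

```bash
python3 -m crank '[[1,[0,0,-1.5],[0,0,0]],[1,[0,0,-1.5],[0,0,0]],[1,[0,0,-1],[0,0,0]],[1,[0,0,-0.6],[0,0,0]],[1,[0,0,-0.4],[0,0,0]],[1,[0,0,0],[0,0,0]],[1,[0,0,0],[0,0,0]],[1,[0,0,0],[0,0,0]]]'
python3 -m crank '[[1,[0,0,-0.1],[0,0,0]],[1,[0,0,0],[0,0,0]]]'
python3 -m crank '[[1,[0,0,-0.1],[0,0,0]],[1,[0,0,0],[0,0,0]]]'
python3 -m crank '[[1,[0,0,-0.1],[0,0,0]],[1,[0,0,0],[0,0,0]]]'
```

```text
clock: 14.75
position: [0.5071, 0.1187, 0.0202]
ee_rot: [-0.069, 0.703, 0.069, 0.704]
ft_force: [-0.4, -0.5, -2.1]
grip_width: 0.089
clock: 14.92
position: [0.5068, 0.1187, 0.0189]
ee_rot: [-0.069, 0.704, 0.069, 0.704]
ft_force: [0.2, -0.3, -1.6]
grip_width: 0.087
clock: 15.08
position: [0.5066, 0.1186, 0.0176]
ee_rot: [-0.069, 0.704, 0.069, 0.704]
ft_force: [-0.5, 0.5, -1.5]
grip_width: 0.089
clock: 15.25
position: [0.5066, 0.1186, 0.0165]
ee_rot: [-0.069, 0.704, 0.069, 0.704]
ft_force: [1.5, 0.4, -1.4]
grip_width: 0.093
```

```bash
python3 -m crank '[[1,[0,0,-0.1],[0,0,0]],[1,[0,0,0],[0,0,0]]]'
python3 -m crank '[[1,[0,0,-0.1],[0,0,0]],[1,[0,0,0],[0,0,0]]]'
python3 - <<'E'
from h import *
o,r=st(11.2); print("tcp roof",roof(o["position"]))
marks(("scene","wrist"))
im=cv2.imread("pics/scene_last.png")[215:300,240:370]; a=cv2.resize(im,None,fx=6,fy=6,interpolation=cv2.INTER_CUBIC); cv2.imwrite("pics/v10.png",a)
E
```

```text
clock: 15.42
position: [0.5065, 0.1186, 0.0155]
ee_rot: [-0.069, 0.704, 0.069, 0.704]
ft_force: [0.4, 0.6, -1.0]
grip_width: 0.089
clock: 15.58
position: [0.5067, 0.1186, 0.0148]
ee_rot: [-0.069, 0.704, 0.069, 0.704]
ft_force: [-2.4, -0.1, 3.0]
grip_width: 0.087
t 15.58 p [0.5067 0.1186 0.0148] q7 [-0.7479  0.31    0.4922  1.9526 -0.1822  0.9218  0.03  ] F [-2.4258 -0.1186  2.9971] T [-0.0904  0.4926  0.0173] w 0.08676247171422367
rotvec to 11.2 [-0.0002 -0.      0.0005]
rotvec to 191.2 [-0.      0.0003 -3.1411]
tcp roof [-0.0244 -0.0007  0.0148]
scene flashing 0.65 roof mm [-25.4   3.1  35.6]
scene edge_left 0.88 roof mm [62.2 90.3 36.2]
scene edge_right 0.9 roof mm [ 59.2 -84.8  39.5]
scene edge_right 0.59 roof mm [-25.    2.4  35.9]
scene batten_face 0.59 roof mm [98.   1.2 41.5]
wrist flashing 0.97 roof mm [-24.4   1.4  37.2]
wrist edge_left 0.76 roof mm [62.3 91.1 37.5]
wrist batten_face 0.92 roof mm [102.6   0.8  40.8]
```

View pics/v10.png

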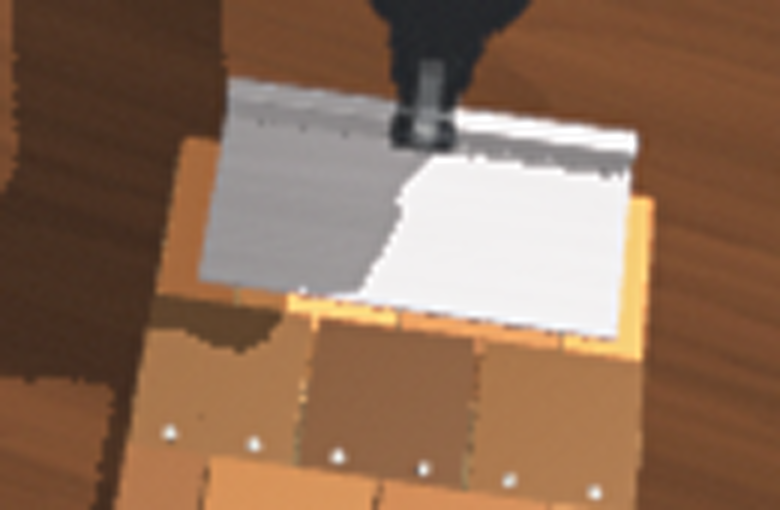

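The view shows the flashing in front of the butts, roughly parallel to them. The side gaps are about 18 mm on the right and 12 mm on the left, so it sits about 3 mm too far to +y. Contact with the lower row has been felt at the edge. I'll shift 2.5 mm to -y, ease off slightly and slide in.

```bash
python3 -m crank '[[1,[0.05,-0.25,0.07],[0,0,0]],[1,[0.39,0.08,0],[0,0,0]],[1,[0.39,0.08,0],[0,0,0]],[1,[0.39,0.08,0],[0,0,0]],[1,[0,0,0],[0,0,0]]]'
python3 -m crank '[[1,[0.3,0.06,0],[0,0,0]],[1,[0.3,0.06,0],[0,0,0]],[1,[0,0,0],[0,0,0]]]'
python3 -m crank '[[1,[0.3,0.06,0],[0,0,0]],[1,[0.3,0.06,0],[0,0,0]],[1,[0,0,0],[0,0,0]]]'
python3 -c "
from h import *
o,r=st(11.2); print('tcp roof',roof(o['position']))"
```

```text
clock: 16.6
position: [0.5197, 0.1187, 0.0153]
ee_rot: [-0.069, 0.704, 0.069, 0.704]
ft_force: [-0.2, -0.4, -1.5]
grip_width: 0.086
clock: 16.85
position: [0.5254, 0.1198, 0.0153]
ee_rot: [-0.069, 0.704, 0.069, 0.704]
ft_force: [-0.2, -0.1, -1.4]
grip_width: 0.088
clock: 17.1
position: [0.5314, 0.1211, 0.0154]
ee_rot: [-0.069, 0.704, 0.069, 0.704]
ft_force: [0.4, 1.3, -2.4]
grip_width: 0.089
t 17.1 p [0.5314 0.1211 0.0154] q7 [-0.7239  0.3606  0.4882  1.8894 -0.2062  0.9404  0.055 ] F [ 0.3586  1.2762 -2.4269] T [-0.0193  0.0896 -0.017 ] w 0.0892742744135298
rotvec to 11.2 [-0.0001  0.0005  0.0003]
rotvec to 191.2 [ 0.0009  0.0001 -3.1413]
tcp roof [ 0.0003 -0.003   0.0154]
```

The edge is now about 10 mm under the butts with no force, so it has entered the slot. I'll go on to the batten.

```bash
python3 -m crank '[[1,[0.3,0.06,0],[0,0,0]],[1,[0.3,0.06,0],[0,0,0]],[1,[0.3,0.06,0],[0,0,0]],[1,[0,0,0],[0,0,0]],[1,[0,0,0],[0,0,0]]]'
python3 -m crank '[[1,[0.3,0.06,0],[0,0,0]],[1,[0,0,0],[0,0,0]]]'
python3 -m crank '[[1,[0.2,0.04,0],[0,0,0]],[1,[0,0,0],[0,0,0]]]'
python3 -m crank '[[1,[0.15,0.03,0],[0,0,0]],[1,[0,0,0],[0,0,0]]]'
python3 -c "
from h import *
o,r=st(11.2); print('tcp roof',roof(o['position']))"
```

```text
clock: 17.52
position: [0.54, 0.1227, 0.0153]
ee_rot: [-0.069, 0.704, 0.069, 0.704]
ft_force: [-0.2, 0.8, -0.8]
grip_width: 0.085
clock: 17.68
position: [0.5432, 0.1234, 0.0154]
ee_rot: [-0.069, 0.704, 0.069, 0.704]
ft_force: [0.6, -0.2, -0.6]
grip_width: 0.087
clock: 17.85
position: [0.5451, 0.1238, 0.0154]
ee_rot: [-0.069, 0.704, 0.069, 0.704]
ft_force: [-0.1, -1.4, -1.3]
grip_width: 0.085
clock: 18.02
position: [0.5465, 0.124, 0.0154]
ee_rot: [-0.069, 0.704, 0.069, 0.704]
ft_force: [-0.4, 0.3, -1.2]
grip_width: 0.088
t 18.02 p [0.5465 0.124  0.0154] q7 [-0.7105  0.3924  0.4845  1.8488 -0.2203  0.9531  0.0662] F [-0.4056  0.2643 -1.2316] T [-0.0038  0.0169 -0.0337] w 0.08842283220727341
rotvec to 11.2 [-0.0001  0.0002  0.0004]
rotvec to 191.2 [ 0.0003  0.0001 -3.1412]
tcp roof [ 0.0157 -0.0031  0.0154]
```

```bash
python3 -m crank '[[1,[0.1,0.02,0],[0,0,0]],[1,[0,0,0],[0,0,0]]]'
python3 -m crank '[[1,[0.1,0.02,0],[0,0,0]],[1,[0,0,0],[0,0,0]]]'
python3 -m crank '[[1,[0.1,0.02,0],[0,0,0]],[1,[0,0,0],[0,0,0]]]'
python3 -m crank '[[1,[0.1,0.02,0],[0,0,0]],[1,[0,0,0],[0,0,0]]]'
python3 -c "
from h import *
o,r=st(11.2); print('tcp roof',roof(o['position']))"
```

```text
clock: 18.18
position: [0.5472, 0.124, 0.0153]
ee_rot: [-0.069, 0.704, 0.069, 0.704]
ft_force: [-0.0, -1.3, -1.6]
grip_width: 0.092
clock: 18.35
position: [0.5477, 0.1238, 0.015]
ee_rot: [-0.069, 0.704, 0.069, 0.703]
ft_force: [-4.6, -3.0, -1.5]
grip_width: 0.09
clock: 18.52
position: [0.5477, 0.1237, 0.0149]
ee_rot: [-0.069, 0.705, 0.068, 0.702]
ft_force: [-8.3, -4.7, 3.3]
grip_width: 0.087
clock: 18.68
position: [0.5476, 0.1237, 0.0149]
ee_rot: [-0.069, 0.706, 0.068, 0.702]
ft_force: [-13.0, -4.5, 8.9]
grip_width: 0.085
t 18.68 p [0.5476 0.1237 0.0149] q7 [-0.7069  0.4     0.484   1.8402 -0.223   0.9611  0.0689] F [-12.9637  -4.5387   8.9361] T [-1.1001  3.0227  0.2357] w 0.08532785280297753
rotvec to 11.2 [ 0.0013 -0.0057  0.0008]
rotvec to 191.2 [-0.009  -0.0021 -3.1408]
tcp roof [ 0.0167 -0.0036  0.0149]
```

It is home: the batten pushes back with about 13 N, roughly symmetric (Tz is small). I'll relax the forward push and press down.

```bash
python3 -m crank '[[1,[-0.2,-0.04,0],[0,0,0]],[1,[0,0,0],[0,0,0]],[1,[0,0,0],[0,0,0]]]'
python3 -m crank '[[1,[0,0,-0.1],[0,0,0]],[1,[0,0,0],[0,0,0]]]'
python3 -m crank '[[1,[0,0,-0.1],[0,0,0]],[1,[0,0,0],[0,0,0]]]'
python3 -c "
from h import *
o,r=st(11.2); print('tcp roof',roof(o['position']))
marks()"
```

```text
clock: 18.93
position: [0.5476, 0.1238, 0.0151]
ee_rot: [-0.069, 0.704, 0.069, 0.703]
ft_force: [-3.9, -3.8, -0.4]
grip_width: 0.087
clock: 19.1
position: [0.5477, 0.1238, 0.0149]
ee_rot: [-0.069, 0.704, 0.069, 0.703]
ft_force: [-9.1, -3.6, 11.8]
grip_width: 0.085
clock: 19.27
position: [0.5477, 0.1238, 0.0148]
ee_rot: [-0.069, 0.704, 0.069, 0.703]
ft_force: [-15.3, -5.3, 23.7]
grip_width: 0.088
t 19.27 p [0.5477 0.1238 0.0148] q7 [-0.7077  0.397   0.4841  1.8442 -0.2231  0.9556  0.0688] F [-15.3167  -5.257   23.7492] T [-1.1966  3.3258  0.1471] w 0.08782060330268773
rotvec to 11.2 [-0.0003 -0.0018  0.001 ]
rotvec to 191.2 [-0.0028  0.0004 -3.1406]
tcp roof [ 0.0168 -0.0035  0.0148]
scene flashing 0.94 roof mm [13.3 -0.3 34.3]
scene edge_right 0.89 roof mm [101.9 -88.6  37.8]
scene roof 0.79 roof mm [-0.6 -2.1  3.9]
scene batten_face 0.72 roof mm [95.8 -0.7 40.2]
top flashing 0.57 roof mm [16.6 -3.2 33.5]
top edge_right 0.7 roof mm [101.6 -88.2  30.2]
top batten_face 0.68 roof mm [101.1   0.6  33.6]
wrist flashing 0.94 roof mm [19.  -3.5 37.6]
wrist roof 0.89 roof mm [-4.7 -0.8  2.5]
wrist roof 0.33 roof mm [17.4  0.5 39.8]
wrist batten_face 0.96 roof mm [103.    1.6  39.9]
```

```bash
python3 -m crank '[[1,[-0.1,-0.02,0.08],[0,0,0]],[1,[0,0,0],[0,0,0]],[1,[0,0,0],[0,0,0]],[1,[0,0,0],[0,0,0]],[1,[0,0,0],[0,0,0]]]'
python3 - <<'E'
from h import *
o,r=st(11.2); print('tcp roof',roof(o['position']))
p=viewer.camera("scene"); save(p,"sf.png"); q=viewer.camera("wrist"); save(q,"wf.png"); st()
a=cv2.resize(cv2.imread("pics/sf.png")[225:325,245:365],(480,400),interpolation=cv2.INTER_CUBIC)
b=cv2.imread("pics/wf.png"); b=cv2.resize(b[:,190:500],(310,420))
c=np.zeros((420,790,3),np.uint8); c[:400,:480]=a; c[:,480:]=b; cv2.imwrite("pics/v11.png",c)
E
```

```text
clock: 20.58
position: [0.5475, 0.124, 0.0149]
ee_rot: [-0.069, 0.704, 0.069, 0.704]
ft_force: [-5.9, -3.5, 10.7]
grip_width: 0.088
t 20.58 p [0.5475 0.124  0.0149] q7 [-0.7091  0.3951  0.4843  1.8465 -0.2219  0.953   0.0675] F [-5.8582 -3.5188 10.7129] T [-0.7367  1.5429  0.0809] w 0.08750669185849148
rotvec to 11.2 [-0.0002  0.0002  0.0008]
rotvec to 191.2 [ 0.0003  0.0004 -3.1408]
tcp roof [ 0.0167 -0.0033  0.0149]
t 20.68 p [0.5475 0.124  0.0149] q7 [-0.7091  0.3951  0.4843  1.8465 -0.2218  0.9531  0.0676] F [-7.1612 -3.0826 10.4115] T [-0.7451  1.5049  0.1701] w 0.08815825443708626
```

View pics/v11.png

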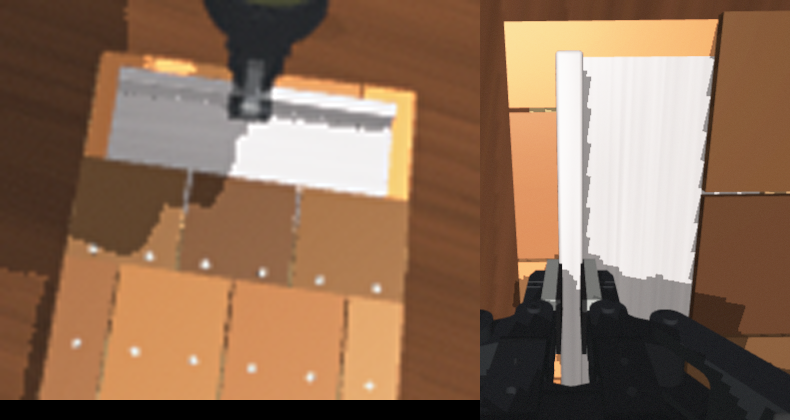

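The view shows the flashing tucked under the lapped row. The side gaps at the butts are about 22 px (right) and 19 px (left), and the butts lie straight and unlifted. Force is steady at about 10.5 N upward, roughly 12 N on the course counting the flashing's weight.

```bash
python3 -c "
from h import *
manip.hand_in(); st(11.2)"
```

```text
the job is handed in; nothing more can be done
the job is handed in; nothing more can be done
```

The flashing is tucked home under the lapped shingles and the job was handed in at about 20.7 s, with the fingers still gripping the lip and pressing it down. I got no verdict, and the state could not be read after hand-in.

**Last checks**
- **Home:** the edge was felt against the batten, up to about 13 N, then I eased off to a light push of 6–8 N.
- **Square and centred:** the gripper's yaw matched the roof's measured 11.2° to within about 0.1°. The side gaps in the last picture put it within about 1 mm of centre; the networks' figures ranged from 0 to 3.5 mm off.
- **Press:** a steady 10.5 N upward on the tool, so roughly 12 N on the lowest row.
- **Shingles:** the butts looked straight and down. I could not measure their lift angle directly.
- **Not seen directly:** the tucked edge itself is hidden, so its height there is inferred from contact and the network estimates.

**What disagreed**
- **First grasp:** it closed above the lip without touching anything. The real fingertips sit about 20 mm or more above the reported TCP. I found this from the pictures and a step-by-step lowering with force checks, and worked with the corrected height after that.
- **Grip opening:** while holding the lip it read 0.088 (about 7.5 mm if the scale is linear), less than the 10 mm lip. The grip held throughout.

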